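# Click the leaning vial carousel round to its empty pocket and load it

### The job

Turn the leaning vial carousel until its one empty yellow pocket has clicked home at the red pointer. Only then take the red-capped vial from the wooden rack and push it fully down into that pocket, leaving the carousel resting in that click. Leave the other vials and the tools on the bench where they are.

Things in the scene. Friction and masses are not known exactly. Their poses are not given: they have to be found in the camera images.
- carousel (a joint): turn of the six-station carousel about its leaning axis: 0 when the empty pocket is home at the red pointer (downhill, nearest the robot), growing counterclockwise from above. A spring plunger holds it in a click every 1.047 rad; past the hump half-way (about 0.35 N m) it snaps on by itself once let go. Starts 1 or 2 clicks positive, so turn clockwise. Stops at -1.35, 2.75.
- carousel_base: fixed grey stand of the carousel, foot plate 240 x 190 mm, origin at the centre of its underside, x uphill, away from the robot. The carousel's axis passes 140 mm above the origin, leaning 25 degrees from vertical towards the stand's -x; a red pointer stands at the disc's downhill edge.
- turn_bar (a point): point on the axis in the black turning bar (64 x 14 x 34 mm tall), 12 mm below its top, 64 mm above the disc (radius 104 mm). Axes turn with the carousel: z along the leaning axis, x along the bar, whose -x end (red dot) points at the empty pocket. The other stations hold fixed grey-capped vials, 26 mm across, tops 90 mm above the disc, 80 mm from the axis.
- pocket_floor (a point): centre of the inner floor of the empty yellow pocket, a round cup of outer diameter 37 mm, inner diameter 29 mm, 32 mm deep, 80 mm from the carousel's axis; z along the leaning axis, out of the pocket.
- pocket_mouth (a point): centre of the mouth of the same empty pocket, 32 mm above its floor along z.
- rack: fixed dark wooden rack block, 70 x 210 x 46 mm (x, y, z), origin at the centre of its underside, three upright vial holes 65 mm apart along its y, 38 mm deep.
- vial_red: white vial with red cap, 26 mm in diameter (cap too), 90 mm long, 50 g, bevelled foot; origin at the centre of its foot, z up its length. Starts upright in one of the three rack holes, 52 mm standing out.
- vial_blue: the same vial with a blue cap, in another rack hole; to be left there.
- vial_green: the same vial with a green cap, in another rack hole; to be left there.
- hammer: small hammer lying at the back, 170 mm long; leave alone.
- brush: bench brush lying between rack and carousel, 160 mm long, under 40 mm high; leave alone.
- bowl: copper bowl, 90 mm across, 35 mm high; leave alone.
- jar: glass jar with brass cap, 60 mm across, 75 mm high; leave alone.
- bench_block: steel block 100 x 100 x 25 mm; leave alone.
- mandrel: upright steel ring mandrel, foot 60 mm across, 190 mm high; leave alone.
- driver: screwdriver lying on the bench, 170 mm long; leave alone.
Things that resemble listed ones, but are neither listed nor needed, are in the scene too. Leave any orange look-alike of the vial_red alone.

How it is judged:
On the way:
1. the carousel has clicked home with the empty pocket at the red pointer (within 0.09 rad, at rest) while the red-capped vial still stands in the rack (value of joint carousel between -0.09 and 0.09 rad and velocity of joint carousel between -0.1 and 0.1 rad/s and distance of vial_red from where it was at the start of the episode below 0.015 m), for 0.2 s.
At the end, for the whole second after the job is handed in: Carousel at rest in the click with the pocket at the red pointer (joint within 0.09 rad of 0); red-capped vial released, cap up in that pocket, foot within 6 mm of the floor's centre, axis within 0.14 rad of the pocket's; blue and green vials within 15 mm of their starts (value of joint carousel between -0.09 and 0.09 rad and velocity of joint carousel between -0.1 and 0.1 rad/s and distance between vial_red and pocket_floor below 0.006 m and angle between the z axis of vial_red and the z axis of pocket_floor, either way round below 0.14 rad and angle between vial_red's own z axis and vertical below 0.8 rad and linear speed of vial_red below 0.02 m/s and distance of each of vial_blue, vial_green from where it was at the start of the episode below 0.015 m); the robot touches nothing.
It fails at once if the blue- or green-capped vial taken out of the rack or pulled up (distance of any of vial_blue, vial_green from where it was at the start of the episode above 0.025 m).
It fails at once if a bystander on the bench moved by more than 30 mm (distance of any of hammer, brush, bowl, jar, bench_block, mandrel, driver from where it was at the start of the episode above 0.03 m).
It also fails if it takes over 67 s, if anything falls off the work surface, if the arm or the gripper's body presses on something with over 40 N, if the wrist force passes 120 N, or if a joint passes its speed limit or range.

### The arm

A 6-joint arm with a two-finger parallel gripper is mounted at the origin on the work surface. World frame = base frame: x ahead of the robot, y to its left, z up, the work surface at z = 0. Lengths are in m, angles in rad, forces in N, time in s.
With the tool pointing down it reaches from about 0.35 to 0.875 m from the base axis. Payload 15.5 kg.
Tool frame: the origin (TCP) lies midway between the tips of the shut fingers; the grasp point (between the pads) lies 19 mm behind it (tcp_to_grasp is the distance from the TCP to the grasp point, in m); x points along the fingers, z is the direction in which the jaws open and shut, and the axes are right-handed (so a half turn about x gives the same grasp; the last joint's range is limited). The gripper opens to 85 mm and grips with 20 to 120 N. Pads are 22 mm wide; open, the fingers measure 114 mm over their backs; the gripper's body (76 mm by 85 mm) begins 54 mm behind the grasp point. The pads swing forward as they close: fully open they stand 13 mm farther back than shut.
Start: joints at [-1.238, 0.494, 1.345, -0, 1.302, -0.096], TCP at [0.26, -0.568, 0.231] pointing down, gripper open.
Joint ranges: [-2.91, 2.91], [-0.82, 2.16], [0.22, 2.67], [-1.22, 4.37], [0.12, 2.79], [-3.08, 3.08]. Speed limits (rad/s): [1.89, 1.89, 2.57, 3.01, 3.01, 3.01].

### API

Orientations are given as a unit quaternion [x, y, z, w].
In Python, from rig import * gives the robot as it stands.
- The arm moves only by the tool apply_moves, never from a script. Its argument "steps" is one flat list of numbers, 7 for each row, row after row: the shift along the tool's x, y, z in m, then the turn, a rotation vector about the tool's x, y, z in degrees, then the closure in counts, from 0 (fully open) to 255 (shut). A call has 1 to 8 rows; each row shifts and turns the commanded pose from where the row before left it, along the tool's axes as they then stand; what a row does not reach is not made up. A row lasts 1/12 s, in which the tool goes at most 41.7 mm and 7.16 degrees, less where a joint would pass 70% of its speed; a pose out of reach is approached as far as the arm can. A call is refused whole if a number of a shift passes 0.0417 or a number of a turn 7.16, either way. A call with a gripper value outside its range is refused whole. The fingers move at their own pace and stop on an object; "grip_force" is the grip in N (left out, the last holds). Time passes only in rows, so rows that do not move let the fingers close. It gives the time, the measured TCP pose, the force and the opening at its end, in the units of the state.
- state(): the state, without advancing time (a new reading comes with each control period).
- get_image(name): name is "side" or "top" or "wrist"; returns the picture (480x640x3 uint8, red, green, blue); there is no depth.
- camera_params(name): a dict with "intrinsics" (3x3 intrinsics, pixels), "T" (4x4, takes a point from camera to world coordinates). Camera axes: x right, y up, looking along -z (the intrinsics and any distortion apply to the point x, -y, -z); pixel columns grow to the right and rows downward; lengths in m; the calibration is good to about 2 mm. A picture is of the moment at which its call begins: read the wrist's pose just before it. camera_params takes no time and is no camera call; for the wrist camera it gives the pose at the moment of the call.
- finish_job(): hands the job in, once; it reports no verdict.
Trained networks look in the newest picture that a camera, given by its name, has taken for a name from the list of things; names that differ only in an ending like _2 or _b are one class to them, and where a whole thing is asked for, a point or a joint stands for the part that bears it (a point fixed in the world has none). Each returns a list of dicts, best first, with "p" (0 to 1); they miss things now and then, are a little off and sometimes report something else, mostly with a low value. They report only what shows in the picture. A call takes as long as a camera call. They do not tell look-alikes from the thing itself.
- find_in(camera, label): "point" ([x, y, z] in m, in world coordinates, good to about 4 mm: the middle of the surface that is visible of it).
The state is a dict: "time": time; "qpos": joint angles; "qvel": joint speeds; "effort": joint torques, N m; "position": TCP position; "ee_rot": TCP orientation; "wrist_force": force on the tool from outside, world axes, zero at the start; "moment": the same for the moment, N m; "gripper_width": finger opening in m.
Only numpy, scipy, OpenCV 4.12 (cv2) and the standard library are available. Lean on these libraries where they do the work, as an engineer would, in place of code of your own. Each camera call takes 0.05 s, during which the arm holds its last target. There are 200 camera calls.

## Working session

There is one attempt and no reset: what is moved stays moved. The work goes in short steps, Python scripts to look and compute and a tool call to move; the robot and the scene stay as the last step left them, time stands still between calls to the robot, and variables do not carry over. Pictures are saved under pics/ and viewed, about 8 in all and at most 12, crops included, and the job is handed in when it is done.

Besides the shell and the picture viewer there is one more tool, called after "Call:" by a JSON object that holds its "api" and its "payload". apply_moves: Moves the arm, as the interface text tells. Its arguments: {"type":"object","properties":{"steps":{"type":"array","items":{"type":"number"}},"grip_force":{"type":"number"}},"required":["steps"]}

```bash
ls; mkdir -p pics
python3 - <<'E'
from rig import *
import cv2,numpy as np
s=state();print(s)
for c in("side","top"):
    im=get_image(c);cv2.imwrite(f"pics/{c}0.png",im[:,:,::-1])
    p=camera_params(c);print(c,p["intrinsics"].round(1).tolist() if hasattr(p["intrinsics"],'round') else p["intrinsics"],np.array(p["T"]).round(4).tolist(), p.keys())
    for l in("carousel_base","turn_bar","pocket_mouth","rack","vial_red","vial_blue","vial_green"):
        print(l,[(np.round(d["point"],3).tolist(),round(d["p"],2)) for d in find_in(c,l)[:3]])
E
```

```text
pics
{'time': 0.0, 'qpos': array([-1.23746647e+00,  4.94158100e-01,  1.34616123e+00,  2.55882652e-05,
        1.30250510e+00, -9.55075399e-02]), 'qvel': array([ 1.55963413e-03,  1.80139093e-03, -3.04495496e-04,  4.23610405e-04,
        9.06216162e-04,  1.04357905e-05]), 'effort': array([-2.66570038e-03, -8.82157016e+01, -3.83865166e+01, -1.38949076e-04,
        1.03222692e-02,  9.02466240e-06]), 'position': array([ 0.25976598, -0.56804573,  0.23070566]), 'ee_rot': array([ 0.38243843,  0.59527536, -0.38188624,  0.59460154]), 'wrist_force': array([ 0.00649412,  0.35429933, -0.65117211]), 'moment': array([-0.03146948, -0.00171737,  0.02793755]), 'gripper_width': 0.08517336394894665}
side [[498.5, 0.0, 317.2], [0.0, 498.5, 231.1], [0.0, 0.0, 1.0]] [[-0.8132, 0.2903, -0.5044, -0.0388], [-0.582, -0.3957, 0.7105, 0.8772], [0.0066, 0.8713, 0.4907, 0.7495], [0.0, 0.0, 0.0, 1.0]] dict_keys(['intrinsics', 'T'])
carousel_base [([0.581, 0.139, 0.12], 0.92), ([0.584, 0.122, 0.174], 0.54)]
turn_bar [([0.588, 0.123, 0.168], 0.89)]
pocket_mouth [([0.586, 0.122, 0.174], 0.77)]
rack [([0.521, -0.295, 0.038], 0.77)]
vial_red [([0.532, -0.147, 0.052], 0.85), ([0.556, -0.245, 0.075], 0.74), ([0.42, -0.272, 0.056], 0.6)]
vial_blue [([0.519, -0.367, 0.08], 0.57)]
vial_green [([0.54, -0.31, 0.077], 0.48), ([0.403, 0.386, 0.051], 0.21)]
top [[451.5, 0.0, 324.9], [0.0, 451.5, 235.3], [0.0, 0.0, 1.0]] [[0.0177, 0.9968, -0.0776, 0.5177], [-0.9997, 0.019, 0.0158, 0.0026], [0.0172, 0.0773, 0.9969, 1.3117], [0.0, 0.0, 0.0, 1.0]] dict_keys(['intrinsics', 'T'])
carousel_base [([0.602, 0.092, 0.16], 0.82), ([0.655, -0.463, 0.021], 0.74)]
turn_bar [([0.604, 0.094, 0.164], 0.61)]
pocket_mouth [([0.609, 0.095, 0.164], 0.81), ([0.432, -0.042, 0.019], 0.43)]
rack [([0.543, -0.31, 0.046], 0.66)]
vial_red [([0.632, -0.157, 0.086], 0.67), ([0.56, -0.248, 0.099], 0.51)]
vial_blue [([0.526, -0.368, 0.098], 0.61)]
vial_green [([0.544, -0.31, 0.098], 0.55)]
```

View pics/side0.png

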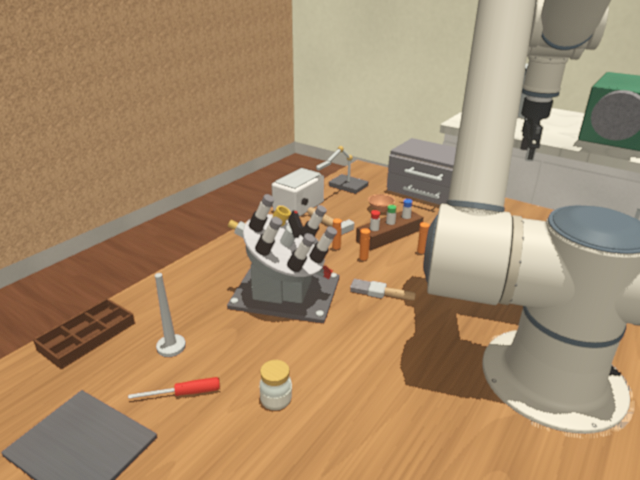

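View pics/top0.png

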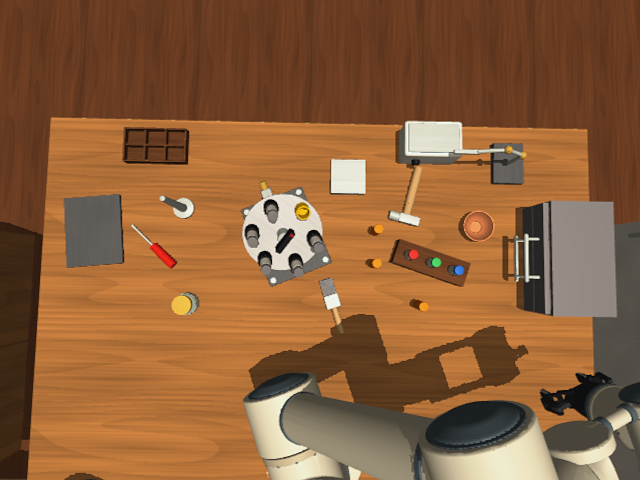

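Side view: the carousel is at about (285,260) and the rack with the red, green and blue caps at (390,220). There are orange look-alikes around it. Top view: disc centre is near (284,236), and the yellow empty pocket at (302,212) is uphill-right, so about +2 clicks. The red cap is at (413,254). Next I zoom in to pick points for a model fit.

Run:
```python
import cv2,numpy as np
a=cv2.imread("pics/top0.png")[180:290,230:340];b=cv2.imread("pics/side0.png")[190:320,222:352]
f=lambda i:cv2.resize(i,(400,400),interpolation=cv2.INTER_CUBIC)
cv2.imwrite("pics/z0.png",np.hstack([f(a),f(b)]))
```

```text
(no output)
```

View pics/z0.png

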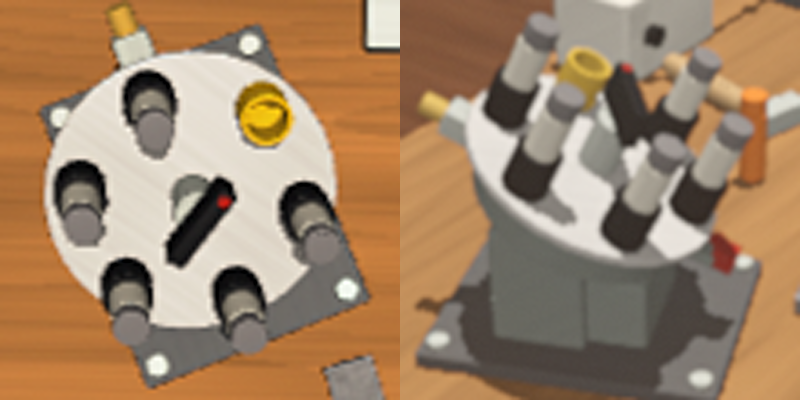

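The zoom shows five grey caps, the yellow pocket, the bar's red dot pointing at the pocket, and the foot plate corners. I fit the stand pose to these picks.

```bash
cat > h.py <<'E'
import numpy as np
from scipy.spatial.transform import Rotation as R
def proj(P,cp):
    T=np.array(cp["T"]);K=np.array(cp["intrinsics"])
    c=(np.atleast_2d(P)-T[:3,3])@T[:3,:3]; c=c*[1,-1,-1]
    u=c@K.T; return u[:,:2]/u[:,2:]
def axisR(yaw): return R.from_euler('z',yaw)*R.from_euler('y',-np.radians(25))
def car(x,y,yaw,q,h,f):  # points: 5 caps, mouth, bar top, bar dot end
    A=axisR(yaw); o=np.array([x,y,.14]); D=A*R.from_euler('z',q)
    L=[]
    for k in range(1,6):
        a=np.pi+k*np.pi/3; L.append([.08*np.cos(a),.08*np.sin(a),.09])
    L+= [[-.08,0,.032+f],[0,0,.076],[-.027,0,.076]]
    return o+A.apply([0,0,h])+D.apply(L)
def foot(x,y,yaw,t):
    return np.array([x,y,t])+R.from_euler('z',yaw).apply([[.12,-.095,0],[-.12,-.095,0],[-.12,.095,0],[.12,.095,0]])
def toolR(d,jaw): # tool x=d, z≈jaw
    d=np.array(d)/np.linalg.norm(d); z=jaw-d*np.dot(jaw,d); z/=np.linalg.norm(z)
    return R.from_matrix(np.c_[d,np.cross(z,d),z])
def rel(s,p,Rt):
    r0=R.from_quat(s["ee_rot"]); 
    print("shift tool(m):",r0.inv().apply(np.array(p)-s["position"]).round(4)," rotvec tool(deg):",np.degrees((r0.inv()*Rt).as_rotvec()).round(2))
E
python3 - <<'E'
from rig import *
from h import *
from scipy.optimize import least_squares
ct,cs=camera_params("top"),camera_params("side")
tp=np.array([[154,136],[84,227],[131,328],[247,334],[319,244],[265,110],[200,222],[224,202],[255,28],[368,297],[150,386],[42,108]])/3.636+[230,180]-.4
sp=np.array([[143,22],[167,95],[269,152],[335,130],[306,62],[187,65],[np.nan]*2,[227,70],[np.nan]*2,[360,262],[315,396],[18,362]])/3.077+[222,190]-.4
# side foot order: (+x,-y) hidden,( -x,-y),( -x,+y),(+x,+y)
m=~np.isnan(sp[:,0])
def res(p,full=False):
    P=np.vstack([car(*p[:6]),foot(*p[:3],p[6])])
    a=proj(P,ct)-tp; b=(proj(P,cs)-sp)
    if full: print(a.round(1).tolist(),b.round(1).tolist())
    return np.r_[a.ravel(),b[m].ravel(),(p[6]-.01)*300]
r=least_squares(res,[.6,.1,.35,2.094,0,0,.01],loss="soft_l1")
print(r.x.round(4),np.degrees(r.x[2:4]),r.cost);res(r.x,True)
# rack caps
E
```

```text
[0.6141 0.0955 0.4108 2.1133 0.0033 0.0042 0.0088] [ 23.53665172 121.084056  ] 16.1732997418011
[[0.3, -1.5], [-0.7, -0.1], [0.1, 0.2], [0.6, 0.8], [0.6, 0.6], [0.3, 2.8], [0.4, 2.1], [0.5, -1.0], [0.5, -1.3], [1.0, 0.8], [-0.2, 1.8], [-1.6, 1.3]] [[-0.2, 1.8], [-0.3, 0.6], [-0.5, -1.0], [-0.2, -1.0], [-0.6, -0.6], [-0.2, 0.3], [nan, nan], [-1.5, -0.3], [nan, nan], [0.0, -0.2], [0.4, 2.0], [-1.7, -1.0]]
```

```bash
cat >> h.py <<'E'
PX=[.6141,.0955,.4108,.0033,.0042]
def axpt(s): # point on axis s above disc
    A=axisR(PX[2]); return np.array([PX[0],PX[1],.14])+A.apply([0,0,PX[3]+s])
E
python3 - <<'E'
from rig import *
from h import *
s=state();r=R.from_quat(s["ee_rot"]).as_matrix();print("tool axes cols\n",r.round(3),"z yaw",np.degrees(np.arctan2(r[1,2],r[0,2])))
A=axisR(PX[2]);D=A*R.from_euler('z',2.094)
up=A.apply([0,0,1]);jaw=D.apply([0,1,0]);print("up",up.round(3),"jaw yaw",np.degrees(np.arctan2(jaw[1],jaw[0])))
for sg in(1,-1):
    Rt=toolR(-up,sg*jaw); p=axpt(.064)-.019*up
    print(sg,"final TCP",p.round(4)); rel(s,p+.11*up,Rt); Rh=R.from_rotvec(-2.094*up)*Rt; print("home z yaw",np.degrees(np.arctan2(*Rh.as_matrix()[[1,0],2])))
E
```

```text
tool axes cols
 [[ 0.     0.909  0.416]
 [ 0.     0.416 -0.909]
 [-1.     0.    -0.   ]] z yaw -65.43132067826862
up [-0.387 -0.169  0.906] jaw yaw -123.98799986669962
1 final TCP [0.5954 0.0873 0.1838]
shift tool(m): [-0.0522  0.5313 -0.4577]  rotvec tool(deg): [60.04 12.9  22.81]
home z yaw 113.53710622397422
-1 final TCP [0.5954 0.0873 0.1838]
shift tool(m): [-0.0522  0.5313 -0.4577]  rotvec tool(deg): [-116.74  -26.15   14.79]
home z yaw -66.46289377602578
```

Call:
{"api": "apply_moves", "payload": {"steps": [-0.0022, 0.0221, -0.0191, 0, 0, 0, 0, -0.0022, 0.0221, -0.0191, 0, 0, 0, 0, -0.0022, 0.0221, -0.0191, 0, 0, 0, 0, -0.0022, 0.0221, -0.0191, 0, 0, 0, 0, -0.0022, 0.0221, -0.0191, 0, 0, 0, 0, -0.0022, 0.0221, -0.0191, 0, 0, 0, 0, -0.0022, 0.0221, -0.0191, 0, 0, 0, 0, -0.0022, 0.0221, -0.0191, 0, 0, 0, 0]}}

```text
time: 1.47
position: [0.3575, -0.3546, 0.2491]
ee_rot: [0.382, 0.595, -0.382, 0.595]
wrist_force: [1.2, -0.0, -0.4]
gripper_width: 0.0858
```

Call:
{"api": "apply_moves", "payload": {"steps": [-0.0022, 0.0221, -0.0191, 0, 0, 0, 0, -0.0022, 0.0221, -0.0191, 0, 0, 0, 0, -0.0022, 0.0221, -0.0191, 0, 0, 0, 0, -0.0022, 0.0221, -0.0191, 0, 0, 0, 0, -0.0022, 0.0221, -0.0191, 0, 0, 0, 0, -0.0022, 0.0221, -0.0191, 0, 0, 0, 0, -0.0022, 0.0221, -0.0191, 0, 0, 0, 0, -0.0022, 0.0221, -0.0191, 0, 0, 0, 0]}}

```text
time: 2.13
position: [0.4548, -0.1421, 0.2668]
ee_rot: [0.382, 0.595, -0.382, 0.595]
wrist_force: [0.4, -0.4, 0.2]
gripper_width: 0.0853
```

Call:
{"api": "apply_moves", "payload": {"steps": [-0.0022, 0.0221, -0.0191, 0, 0, 0, 0, -0.0022, 0.0221, -0.0191, 0, 0, 0, 0, -0.0022, 0.0221, -0.0191, 0, 0, 0, 0, -0.0022, 0.0221, -0.0191, 0, 0, 0, 0, -0.0022, 0.0221, -0.0191, 0, 0, 0, 0, -0.0022, 0.0221, -0.0191, 0, 0, 0, 0, -0.0022, 0.0221, -0.0191, 0, 0, 0, 0, -0.0022, 0.0221, -0.0191, 0, 0, 0, 0]}}

```text
time: 2.8
position: [0.5521, 0.0705, 0.2843]
ee_rot: [0.382, 0.595, -0.382, 0.595]
wrist_force: [0.9, -0.2, -0.7]
gripper_width: 0.0851
```

Call:
{"api": "apply_moves", "payload": {"steps": [0, 0, 0, -6.49, -1.45, 0.82, 0, 0, 0, 0, -6.49, -1.45, 0.82, 0, 0, 0, 0, -6.49, -1.45, 0.82, 0, 0, 0, 0, -6.49, -1.45, 0.82, 0, 0, 0, 0, -6.49, -1.45, 0.82, 0, 0, 0, 0, -6.49, -1.45, 0.82, 0, 0, 0, 0, -6.49, -1.45, 0.82, 0, 0, 0, 0, -6.49, -1.45, 0.82, 0]}}

```text
time: 3.47
position: [0.5516, 0.0692, 0.2842]
ee_rot: [0.075, 0.618, -0.084, 0.778]
wrist_force: [1.3, 0.5, 0.1]
gripper_width: 0.0858
```

Call:
{"api": "apply_moves", "payload": {"steps": [0, 0, 0, -6.49, -1.45, 0.82, 0, 0, 0, 0, -6.49, -1.45, 0.82, 0, 0, 0, 0, -6.49, -1.45, 0.82, 0, 0, 0, 0, -6.49, -1.45, 0.82, 0, 0, 0, 0, -6.49, -1.45, 0.82, 0, 0, 0, 0, -6.49, -1.45, 0.82, 0, 0, 0, 0, -6.49, -1.45, 0.82, 0, 0, 0, 0, -6.49, -1.45, 0.82, 0]}}

```text
time: 4.13
position: [0.5515, 0.0691, 0.2843]
ee_rot: [-0.247, 0.508, 0.231, 0.792]
wrist_force: [0.2, 0.0, 0.6]
gripper_width: 0.0854
```

Call:
{"api": "apply_moves", "payload": {"steps": [0, 0, 0, -6.49, -1.45, 0.82, 0, 0, 0, 0, -6.49, -1.45, 0.82, 0, 0, 0, 0, 0, 0, 0, 0]}}

```text
time: 4.38
position: [0.5515, 0.0685, 0.284]
ee_rot: [-0.323, 0.462, 0.305, 0.768]
wrist_force: [0.0, -0.9, -0.1]
gripper_width: 0.0855
```

Run:
```python
from rig import *
from h import *
import cv2
s=state();cp=camera_params("wrist");im=get_image("wrist")[:,:,::-1].copy()
cv2.imwrite("pics/w1raw.png",im)
for x,y in proj(car(*PX[:3],2.094,*PX[3:]),cp): cv2.drawMarker(im,(int(x),int(y)),(255,0,255),0,12,1)
cv2.imwrite("pics/w1.png",im)
A=axisR(PX[2]);up=A.apply([0,0,1]);jaw=-(A*R.from_euler('z',2.094)).apply([0,1,0])
rel(s,axpt(.064)-.019*up,toolR(-up,jaw));print(s["qpos"].round(2))
```

```text
shift tool(m): [ 0.1111 -0.0009  0.0006]  rotvec tool(deg): [ 0.53  0.02 -0.07]
[-0.11  0.18  1.78  0.3   0.82 -1.22]
```

View pics/w1.png

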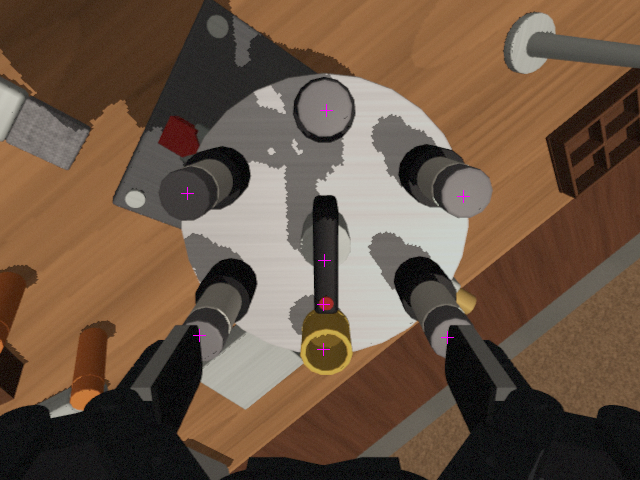

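The wrist view matches the model to within about 2 px: bar (325,258), pocket mouth (326,350), caps on the markers. I go down, grip the bar and turn it.

Call:
{"api": "apply_moves", "payload": {"steps": [0.0139, 0, 0, 0.5, 0, 0, 0, 0.0139, 0, 0, 0, 0, 0, 0, 0.0139, 0, 0, 0, 0, 0, 0, 0.0139, 0, 0, 0, 0, 0, 0, 0.0139, -0.0005, 0.0003, 0, 0, 0, 0, 0.0139, -0.0004, 0.0003, 0, 0, 0, 0, 0.0139, 0, 0, 0, 0, 0, 0, 0.0139, 0, 0, 0, 0, 0, 0], "grip_force": 100}}

```text
time: 5.1
position: [0.596, 0.0881, 0.1832]
ee_rot: [-0.314, 0.466, 0.299, 0.771]
wrist_force: [0.3, 0.0, -0.5]
gripper_width: 0.0854
```

Call:
{"api": "apply_moves", "payload": {"steps": [0, 0, 0, 0, 0, 0, 120, 0, 0, 0, 0, 0, 0, 180, 0, 0, 0, 0, 0, 0, 255, 0, 0, 0, 0, 0, 0, 255, 0, 0, 0, 0, 0, 0, 255, 0, 0, 0, 0, 0, 0, 255, 0, 0, 0, 0, 0, 0, 255, 0, 0, 0, 0, 0, 0, 255], "grip_force": 100}}

```text
time: 5.77
position: [0.5955, 0.0874, 0.1851]
ee_rot: [-0.317, 0.465, 0.3, 0.771]
wrist_force: [-11.6, -4.4, 18.5]
gripper_width: 0.0248
```

Run:
```python
from rig import *
s=state();print(s["position"].round(4),s["wrist_force"].round(1),s["moment"].round(2),s["gripper_width"])
```

```text
[0.5955 0.0874 0.1851] [-11.6  -4.4  18.5] [-0.34  0.87 -0.02] 0.024802550611414752
```

The grip stopped at 25 mm with an axial push. The tips probably caught the hub under the bar, so I open a little, back off 8 mm and close again.

Call:
{"api": "apply_moves", "payload": {"steps": [0, 0, 0, 0, 0, 0, 130, 0, 0, 0, 0, 0, 0, 130, -0.004, 0, 0, 0, 0, 0, 130, -0.004, 0, 0, 0, 0, 0, 130, 0, 0, 0, 0, 0, 0, 255, 0, 0, 0, 0, 0, 0, 255, 0, 0, 0, 0, 0, 0, 255, 0, 0, 0, 0, 0, 0, 255], "grip_force": 100}}

```text
time: 6.43
position: [0.5926, 0.0863, 0.1915]
ee_rot: [-0.317, 0.465, 0.301, 0.77]
wrist_force: [-7.8, -2.2, 13.6]
gripper_width: 0.0123
```

Call:
{"api": "apply_moves", "payload": {"steps": [0, 0, 0, 0, 0, 0, 255, 0, 0, 0, 0, 0, 0, 255, 0, 0, 0, 0, 0, 0, 255, 0, 0, 0, 0, 0, 0, 255]}}

```text
time: 6.77
position: [0.5926, 0.0863, 0.1915]
ee_rot: [-0.317, 0.465, 0.301, 0.77]
wrist_force: [-7.3, -1.8, 13.4]
gripper_width: 0.0123
```

Run:
```python
from rig import *
from h import *
s=state();print(s["position"].round(4),s["wrist_force"].round(1),s["moment"].round(2),s["gripper_width"],R.from_quat(s["ee_rot"]).inv().apply(s["wrist_force"]).round(1))
A=axisR(PX[2]);up=A.apply([0,0,1]);jaw=-(A*R.from_euler('z',2.094)).apply([0,1,0])
rel(s,axpt(.064)-.019*up,toolR(-up,jaw))
```

```text
[0.5926 0.0863 0.1915] [-7.3 -1.8 13.4] [0.   0.43 0.1 ] 0.012316020690439721 [-15.3   1.6  -0.3]
shift tool(m): [ 0.0082  0.0001 -0.0006]  rotvec tool(deg): [-0.42 -0.01 -0.01]
```

Call:
{"api": "apply_moves", "payload": {"steps": [0, 0, 0, 5, 0, 0, 255, 0, 0, 0, 5, 0, 0, 255, 0, 0, 0, 5, 0, 0, 255, 0, 0, 0, 5, 0, 0, 255, 0, 0, 0, 5, 0, 0, 255, 0, 0, 0, 5, 0, 0, 255, 0, 0, 0, 5, 0, 0, 255, 0, 0, 0, 5, 0, 0, 255]}}

```text
time: 7.43
position: [0.5922, 0.086, 0.1912]
ee_rot: [-0.032, 0.54, 0.122, 0.832]
wrist_force: [-11.8, -7.5, 13.4]
gripper_width: 0.0125
```

Call:
{"api": "apply_moves", "payload": {"steps": [0, 0, 0, 5, 0, 0, 255, 0, 0, 0, 5, 0, 0, 255, 0, 0, 0, 5, 0, 0, 255, 0, 0, 0, 5, 0, 0, 255, 0, 0, 0, 5, 0, 0, 255, 0, 0, 0, 5, 0, 0, 255, 0, 0, 0, 5, 0, 0, 255, 0, 0, 0, 5, 0, 0, 255]}}

```text
time: 8.1
position: [0.5916, 0.0861, 0.191]
ee_rot: [0.254, 0.55, -0.07, 0.793]
wrist_force: [-14.8, -7.3, 15.2]
gripper_width: 0.0129
```

Call:
{"api": "apply_moves", "payload": {"steps": [0, 0, 0, 5, 0, 0, 255, 0, 0, 0, 5, 0, 0, 255, 0, 0, 0, 5, 0, 0, 255, 0, 0, 0, 5, 0, 0, 255, 0, 0, 0, 5, 0, 0, 255, 0, 0, 0, 5, 0, 0, 255, 0, 0, 0, 5, 0, 0, 255, 0, 0, 0, 5, 0, 0, 255]}}

```text
time: 8.77
position: [0.5912, 0.0865, 0.1909]
ee_rot: [0.51, 0.493, -0.254, 0.658]
wrist_force: [-17.3, -1.8, 16.6]
gripper_width: 0.0123
```

Call:
{"api": "apply_moves", "payload": {"steps": [0, 0, 0, 0, 0, 0, 255, 0, 0, 0, 0, 0, 0, 255, 0, 0, 0, 0, 0, 0, 255]}}

```text
time: 9.02
position: [0.5912, 0.0865, 0.1909]
ee_rot: [0.508, 0.494, -0.253, 0.659]
wrist_force: [-17.4, -2.7, 15.8]
gripper_width: 0.0124
```

Run:
```python
from rig import *
from h import *
s=state();print(s["position"].round(4),s["gripper_width"],R.from_quat(s["ee_rot"]).inv().apply(s["wrist_force"]).round(1),s["moment"].round(2),s["qpos"].round(2))
A=axisR(PX[2]);up=A.apply([0,0,1])
rel(s,axpt(.064)-.019*up,toolR(-up,-A.apply([0,1,0])))
```

```text
[0.5912 0.0865 0.1909] 0.012408071438330255 [-21.5  -8.8  -4.4] [-0.29  1.08  0.05] [-0.06  0.37  1.82  0.35  0.59  0.84]
shift tool(m): [0.0082 0.0008 0.0009]  rotvec tool(deg): [-0.45 -0.07  0.14]
```

Call:
{"api": "apply_moves", "payload": {"steps": [0, 0, 0, 0, 0, 0, 100, 0, 0, 0, 0, 0, 0, 0, 0, 0, 0, 0, 0, 0, 0, 0, 0, 0, 0, 0, 0, 0, 0, 0, 0, 0, 0, 0, 0, 0, 0, 0, 0, 0, 0, 0, -0.01, 0, 0, 0, 0, 0, 0, -0.015, 0, 0, 0, 0, 0, 0]}}

```text
time: 9.68
position: [0.5823, 0.0821, 0.2131]
ee_rot: [0.508, 0.494, -0.253, 0.659]
wrist_force: [0.6, -0.4, -1.3]
gripper_width: 0.0852
```

Call:
{"api": "apply_moves", "payload": {"steps": [-0.015, 0, 0, 0, 0, 0, 0, -0.015, 0, 0, 0, 0, 0, 0, -0.015, 0, 0, 0, 0, 0, 0, -0.015, 0, 0, 0, 0, 0, 0, -0.015, 0, 0, 0, 0, 0, 0, -0.015, 0, 0, 0, 0, 0, 0, -0.015, 0, 0, 0, 0, 0, 0, 0, 0, 0, 0, 0, 0, 0]}}

```text
time: 10.35
position: [0.5422, 0.0639, 0.3119]
ee_rot: [0.509, 0.491, -0.252, 0.66]
wrist_force: [0.9, 0.2, 1.5]
gripper_width: 0.0856
```

Run:
```python
from rig import *
from h import *
import cv2
s=state();cp=camera_params("wrist");im=get_image("wrist")[:,:,::-1].copy()
for x,y in proj(car(*PX[:3],0,*PX[3:]),cp): cv2.drawMarker(im,(int(x),int(y)),(255,0,255),0,12,1)
cv2.imwrite("pics/w2.png",im);print(s["time"],s["position"],proj(car(*PX[:3],0,*PX[3:]),cp).round(1).tolist())
# red vial: pads across row
caps=np.array([[.56,-.248],[.526,-.368]])
d=caps[0]-caps[1];jaw=np.array([d[1],-d[0],0]);Rt=toolR([0,0,-1],jaw)
print(np.degrees(np.arctan2(jaw[1],jaw[0])));rel(s,[.56,-.248,.061+.1],Rt);rel(s,[.56,-.248,.161],toolR([0,0,-1],-jaw))
print(R.from_quat(s["ee_rot"]).as_matrix().round(3),Rt.as_matrix().round(3))
```

```text
10.35 [0.54221801 0.0639301  0.31192401] [[433.7, 313.1], [443.8, 185.6], [321.5, 112.6], [200.4, 187.3], [212.5, 314.6], [323.4, 329.4], [322.6, 246.2], [322.9, 286.0]]
-15.819193947500157
shift tool(m): [ 0.0912 -0.16    0.2941]  rotvec tool(deg): [-50.24  11.12 -23.47]
shift tool(m): [ 0.0912 -0.16    0.2941]  rotvec tool(deg): [126.42 -28.22 -13.37]
[[ 0.39   0.833  0.393]
 [ 0.168  0.355 -0.92 ]
 [-0.905  0.425 -0.001]] [[ 0.     0.273  0.962]
 [ 0.     0.962 -0.273]
 [-1.     0.     0.   ]]
```

View pics/w2.png

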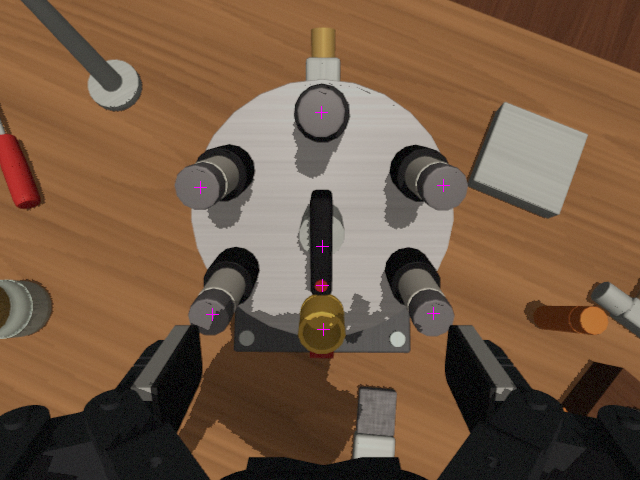

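The carousel is home. The pocket at (322,327) lies over the pointer, with the bar's red dot at (322,286) and the model markers on top. Now to the red vial.

Call:
{"api": "apply_moves", "payload": {"steps": [-0.0057, -0.012, 0.0368, 0, 0, 0, 0, -0.0057, -0.012, 0.0368, 0, 0, 0, 0, -0.0057, -0.012, 0.0368, 0, 0, 0, 0, -0.0057, -0.012, 0.0368, 0, 0, 0, 0, -0.0057, -0.012, 0.0368, 0, 0, 0, 0, -0.0057, -0.012, 0.0368, 0, 0, 0, 0, -0.0057, -0.012, 0.0368, 0, 0, 0, 0, -0.0057, -0.012, 0.0368, 0, 0, 0, 0]}}

```text
time: 11.07
position: [0.5598, -0.25, 0.3078]
ee_rot: [0.509, 0.493, -0.253, 0.659]
wrist_force: [1.1, 0.3, 0.2]
gripper_width: 0.0857
```

Call:
{"api": "apply_moves", "payload": {"steps": [0, 0, 0, -6.28, 1.39, -2.93, 0, 0, 0, 0, -6.28, 1.39, -2.93, 0, 0, 0, 0, -6.28, 1.39, -2.93, 0, 0, 0, 0, -6.28, 1.39, -2.93, 0, 0, 0, 0, -6.28, 1.39, -2.93, 0, 0, 0, 0, -6.28, 1.39, -2.93, 0, 0, 0, 0, -6.28, 1.39, -2.93, 0, 0, 0, 0, -6.28, 1.39, -2.93, 0]}}

```text
time: 11.73
position: [0.5604, -0.2482, 0.3078]
ee_rot: [0.095, 0.703, -0.096, 0.698]
wrist_force: [-0.2, 0.2, -0.2]
gripper_width: 0.0854
```

Call:
{"api": "apply_moves", "payload": {"steps": [0.02, 0, 0, 0, 0, 0, 0, 0.02, 0, 0, 0, 0, 0, 0, 0, 0, 0, 0, 0, 0, 0]}}

```text
time: 11.98
position: [0.5587, -0.2468, 0.2643]
ee_rot: [0.098, 0.704, -0.096, 0.697]
wrist_force: [0.1, 0.4, -0.6]
gripper_width: 0.0855
```

Run:
```python
from rig import *
from h import *
import cv2
s=state();cp=camera_params("wrist");im=get_image("wrist")[:,:,::-1].copy()
print([(np.round(d["point"],4).tolist(),round(d["p"],2)) for l in("vial_red","vial_green","vial_blue") for d in find_in("wrist",l)[:2]])
P=[[.56,-.248,.098],[.543,-.308,.098],[.526,-.368,.098]]
print(proj(P,cp).round(1).tolist())
hsv=cv2.cvtColor(im,cv2.COLOR_BGR2HSV)
K=np.array(cp["intrinsics"]);T=np.array(cp["T"])
for n,lo,hi in(("red",(0,170,90),(4,255,255)),("red2",(174,170,90),(180,255,255)),("green",(45,100,60),(85,255,255)),("blue",(100,100,60),(130,255,255))):
    k=cv2.connectedComponentsWithStats(cv2.inRange(hsv,lo,hi))
    for st,c in zip(k[2][1:],k[3][1:]):
        if st[4]<150: continue
        d=np.linalg.inv(K)@[*c,1];w=T[:3,:3]@(d*[1,-1,-1]);t=(.096-T[2,3])/w[2]
        print(n,st.tolist(),c.round(1),(T[:3,3]+t*w).round(4))
for x,y in proj(P,cp): cv2.drawMarker(im,(int(x),int(y)),(255,0,255),0,12,1)
cv2.imwrite("pics/w3.png",im);print(s["time"],s["position"],s["qpos"].round(2))
```

```text
[([0.5667, -0.2518, 0.0984], 0.98), ([0.4313, -0.2745, 0.0748], 0.91), ([0.5458, -0.3101, 0.098], 0.97), ([0.527, -0.3702, 0.0886], 0.85)]
[[328.1, 222.9], [327.7, 298.5], [327.4, 366.2]]
red [319, 214, 33, 33, 797] [335.5 230.3] [ 0.5637 -0.2556  0.096 ]
green [316, 288, 32, 35, 875] [331.2 305.3] [ 0.5439 -0.3154  0.096 ]
blue [314, 356, 29, 35, 835] [327.8 372.8] [ 0.5242 -0.3756  0.096 ]
11.9833 [ 0.55870101 -0.24677348  0.26432422] [-0.51  0.45  1.33 -0.    1.37 -0.24]
```

View pics/w3.png

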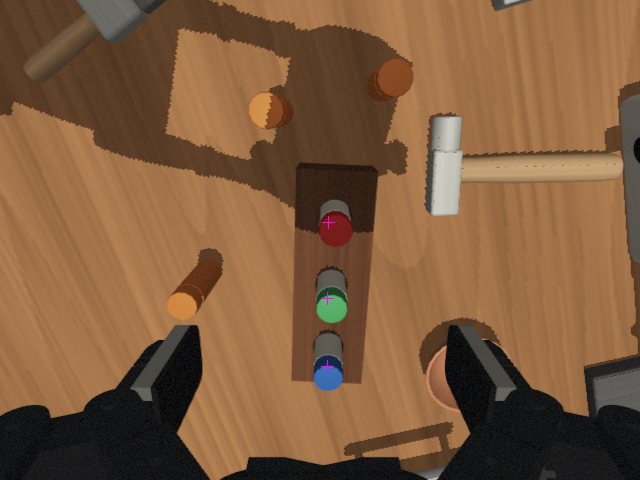

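Wrist view: the red cap is at (335,230) on the rack, and the orange look-alikes are well clear of it. I correct by a few millimetres and descend in two stages.

Call:
{"api": "apply_moves", "payload": {"steps": [0.015, -0.0027, 0.0038, 0, 0, 0, 0, 0.015, -0.0027, 0.0037, 0, 0, 0, 0, 0.015, 0, 0, 0, 0, 0, 0, 0.015, 0, 0, 0, 0, 0, 0, 0.015, 0, 0, 0, 0, 0, 0, 0.015, 0, 0, 0, 0, 0, 0, 0.015, 0, 0, 0, 0, 0, 0, 0, 0, 0, 0, 0, 0, 0]}}

```text
time: 12.85
position: [0.5647, -0.255, 0.1621]
ee_rot: [0.098, 0.702, -0.097, 0.698]
wrist_force: [0.1, 0.4, 0.2]
gripper_width: 0.0857
```

Run:
```python
from rig import *
from h import *
import cv2
s=state();cp=camera_params("wrist");im=get_image("wrist")[:,:,::-1].copy()
print([(np.round(d["point"],4).tolist(),round(d["p"],2)) for l in("vial_red","vial_green") for d in find_in("wrist",l)[:1]])
print(s["position"],s["qpos"].round(2)); cv2.imwrite("pics/w4raw.png",im)
tip=s["position"]; 
hsv=cv2.cvtColor(im,cv2.COLOR_BGR2HSV)
K=np.array(cp["intrinsics"]);T=np.array(cp["T"]);print("cam",T[:3,3].round(3),(-T[:3,2]).round(2))
m=cv2.inRange(hsv,(0,150,60),(5,255,255))|cv2.inRange(hsv,(174,150,60),(180,255,255))
k=cv2.connectedComponentsWithStats(m)
for st,c in zip(k[2][1:],k[3][1:]):
    if st[4]<150: continue
    d=np.linalg.inv(K)@[*c,1];w=T[:3,:3]@(d*[1,-1,-1]);t=(.097-T[2,3])/w[2];print(st.tolist(),c.round(1),(T[:3,3]+t*w).round(4))
P=[[.5645,-.254,.098],[tip[0],tip[1],.098]]
for x,y in proj(P,cp): cv2.drawMarker(im,(int(x),int(y)),(255,0,255),0,12,1)
cv2.imwrite("pics/w4.png",im)
```

```text
[([0.6314, -0.1591, 0.091], 0.92), ([0.5476, -0.3084, 0.0891], 0.95)]
[ 0.56472541 -0.25500669  0.16206428] [-0.52  0.56  1.43 -0.    1.15 -0.24]
cam [ 0.586 -0.181  0.306] [-0.09 -0.29 -0.95]
[299, 239, 49, 54, 2040] [323.3 265.9] [ 0.5644 -0.2536  0.097 ]
```

View pics/w4.png

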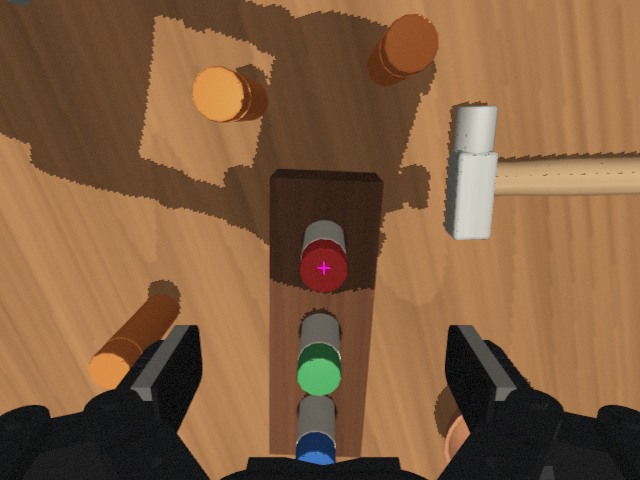

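The TCP marker sits on the red cap's centre at (323,267). I descend and grip.

Call:
{"api": "apply_moves", "payload": {"steps": [0.015, 0, 0, 0, 0, 0, 0, 0.015, 0, 0, 0, 0, 0, 0, 0.015, 0, 0, 0, 0, 0, 0, 0.015, 0, 0, 0, 0, 0, 0, 0.015, 0, 0, 0, 0, 0, 0, 0.015, 0, 0, 0, 0, 0, 0, 0.01, 0, 0, 0, 0, 0, 0, 0, 0, 0, 0, 0, 0, 0], "grip_force": 50}}

```text
time: 13.67
position: [0.5648, -0.2549, 0.0628]
ee_rot: [0.098, 0.702, -0.097, 0.699]
wrist_force: [-0.0, 0.4, -0.4]
gripper_width: 0.0854
```

Call:
{"api": "apply_moves", "payload": {"steps": [0, 0, 0, 0, 0, 0, 120, 0, 0, 0, 0, 0, 0, 255, 0, 0, 0, 0, 0, 0, 255, 0, 0, 0, 0, 0, 0, 255, 0, 0, 0, 0, 0, 0, 255, 0, 0, 0, 0, 0, 0, 255, 0, 0, 0, 0, 0, 0, 255, 0, 0, 0, 0, 0, 0, 255], "grip_force": 50}}

```text
time: 14.33
position: [0.5654, -0.2552, 0.0643]
ee_rot: [0.097, 0.701, -0.097, 0.699]
wrist_force: [-1.1, 0.7, 7.3]
gripper_width: 0.0252
```

Run:
```python
from rig import *
from h import *
s=state();print(s["position"].round(4),s["gripper_width"],R.from_quat(s["ee_rot"]).inv().apply(s["wrist_force"]).round(1),s["moment"].round(2))
```

```text
[ 0.5654 -0.2552  0.0643] 0.025154018646602282 [-7.3  0.4 -1.3] [0.1  0.27 0.03]
```

Call:
{"api": "apply_moves", "payload": {"steps": [-0.01, 0, 0, 0, 0, 0, 255, -0.02, 0, 0, 0, 0, 0, 255, -0.03, 0, 0, 0, 0, 0, 255, -0.035, 0, 0, 0, 0, 0, 255, -0.035, 0, 0, 0, 0, 0, 255, -0.035, 0, 0, 0, 0, 0, 255, -0.035, 0, 0, 0, 0, 0, 255, 0, 0, 0, 0, 0, 0, 255]}}

```text
time: 15.0
position: [0.5681, -0.2565, 0.2716]
ee_rot: [0.096, 0.698, -0.098, 0.703]
wrist_force: [0.6, -0.9, -0.8]
gripper_width: 0.0248
```

```bash
cat >> h.py <<'E'
def target(back,d=.0563): # TCP pose with foot 'back' above the pocket floor
    A=axisR(PX[2]);up=A.apply([0,0,1]);fl=car(*PX[:3],0,*PX[3:])[5]-.032*up
    return fl+(d+back)*up,toolR(-up,-A.apply([0,1,0]))
E
python3 - <<'E'
from rig import *
from h import *
s=state();print(s["position"].round(4),s["gripper_width"],s["wrist_force"].round(1))
for b in(.1,.05,0):
    p,Rt=target(b);print(b,p.round(4),(p-s["position"]).round(3));rel(s,p,Rt)
E
```

```text
[ 0.5681 -0.2565  0.2716] 0.024789262674510256 [ 0.6 -0.9 -0.8]
0.1 [0.4842 0.0389 0.2546] [-0.084  0.295 -0.017]
shift tool(m): [ 0.0152  0.2614 -0.1613]  rotvec tool(deg): [ 49.93 -10.63  23.3 ]
0.05 [0.5035 0.0473 0.2093] [-0.065  0.304 -0.062]
shift tool(m): [ 0.0606  0.275  -0.1452]  rotvec tool(deg): [ 49.93 -10.63  23.3 ]
0 [0.5229 0.0558 0.164 ] [-0.045  0.312 -0.108]
shift tool(m): [ 0.106   0.2885 -0.1292]  rotvec tool(deg): [ 49.93 -10.63  23.3 ]
```

Vial held and lifted. I move around the downhill side of the carousel and tilt the tool.

Call:
{"api": "apply_moves", "payload": {"steps": [0, 0.0289, -0.0225, 0, 0, 0, 255, 0, 0.0289, -0.0225, 0, 0, 0, 255, 0, 0.0289, -0.0225, 0, 0, 0, 255, 0, 0.0289, -0.0225, 0, 0, 0, 255, 0, 0.0289, -0.0225, 0, 0, 0, 255, 0, 0.0289, -0.0225, 0, 0, 0, 255, 0, 0.0289, -0.0225, 0, 0, 0, 255, 0, 0.0289, -0.0225, 0, 0, 0, 255]}}

```text
time: 15.67
position: [0.4544, 0.0176, 0.2648]
ee_rot: [0.098, 0.701, -0.097, 0.699]
wrist_force: [0.9, 0.7, -0.5]
gripper_width: 0.0246
```

Call:
{"api": "apply_moves", "payload": {"steps": [0, 0, 0, 6.24, -1.33, 2.91, 255, 0, 0, 0, 6.24, -1.33, 2.91, 255, 0, 0, 0, 6.24, -1.33, 2.91, 255, 0, 0, 0, 6.24, -1.33, 2.91, 255, 0, 0, 0, 6.24, -1.33, 2.91, 255, 0, 0, 0, 6.24, -1.33, 2.91, 255, 0, 0, 0, 6.24, -1.33, 2.91, 255, 0, 0, 0, 6.24, -1.33, 2.91, 255]}}

```text
time: 16.33
position: [0.4555, 0.0159, 0.2649]
ee_rot: [0.509, 0.495, -0.252, 0.657]
wrist_force: [0.7, 1.3, -1.4]
gripper_width: 0.0247
```

Call:
{"api": "apply_moves", "payload": {"steps": [0, 0, 0, 0, 0, 0, 255, 0, 0, 0, 0, 0, 0, 255]}}

```text
time: 16.5
position: [0.455, 0.0161, 0.2645]
ee_rot: [0.506, 0.498, -0.251, 0.658]
wrist_force: [-0.1, -0.3, -1.1]
gripper_width: 0.0246
```

Run:
```python
from rig import *
from h import *
s=state();print(s["position"].round(4),s["gripper_width"],s["qpos"].round(2))
for b in(.1,.042):
    p,Rt=target(b);print(b,(p-s["position"]).round(3));rel(s,p,Rt)
```

```text
[0.455  0.0161 0.2645] 0.024622713361141253 [-0.31  0.07  1.99  0.4   0.8   0.61]
0.1 [ 0.029  0.023 -0.01 ]
shift tool(m): [ 0.024   0.0285 -0.009 ]  rotvec tool(deg): [-0.03 -0.45  0.45]
0.042 [ 0.052  0.033 -0.062]
shift tool(m): [ 0.082   0.0289 -0.0086]  rotvec tool(deg): [-0.03 -0.45  0.45]
```

Call:
{"api": "apply_moves", "payload": {"steps": [0.004, 0.0096, -0.003, 0, -0.23, 0.23, 255, 0.01, 0.0096, -0.003, 0, -0.22, 0.22, 255, 0.01, 0.0096, -0.003, 0, 0, 0, 255, 0.016, 0, 0, 0, 0, 0, 255, 0.016, 0, 0, 0, 0, 0, 255, 0.013, 0, 0, 0, 0, 0, 255, 0.013, 0, 0, 0, 0, 0, 255, 0, 0, 0, 0, 0, 0, 255]}}

```text
time: 17.17
position: [0.5084, 0.0494, 0.2005]
ee_rot: [0.506, 0.495, -0.25, 0.661]
wrist_force: [-0.0, -0.8, -0.6]
gripper_width: 0.0248
```

Call:
{"api": "apply_moves", "payload": {"steps": [0, 0, 0, 0, 0, 0, 255]}}

```text
time: 17.25
position: [0.5081, 0.0491, 0.2019]
ee_rot: [0.506, 0.494, -0.25, 0.661]
wrist_force: [-0.6, 0.5, -1.6]
gripper_width: 0.0249
```

Run:
```python
from rig import *
from h import *
import cv2
s=state();print(s["position"].round(4),s["gripper_width"],s["wrist_force"].round(1))
p,Rt=target(.042);rel(s,p,Rt)
P=car(*PX[:3],0,*PX[3:]);tip=s["position"]+.0563*R.from_quat(s["ee_rot"]).as_matrix()[:,0]
out=[]
for c in("wrist","side"):
    cp=camera_params(c);im=get_image(c)[:,:,::-1].copy();cv2.imwrite(f"pics/5{c}raw.png",im)
    uv=proj(np.vstack([P,tip]),cp);print(c,uv.round(0)[5:].tolist())
    if c=="side":
        cx,cy=[int(v) for v in uv[5]];out.append(cv2.resize(im[cy-60:cy+60,cx-60:cx+60],(400,400),interpolation=cv2.INTER_CUBIC))
    else:
        for x,y in uv[5:]: cv2.drawMarker(im,(int(x),int(y)),(255,0,255),0,12,1)
        out.append(im[80:480,120:520])
cv2.imwrite("pics/v5.png",np.hstack(out))
```

```text
[0.5081 0.0491 0.2019] 0.024923944254857704 [-0.6  0.5 -1.6]
shift tool(m): [-0.0007 -0.0013 -0.0002]  rotvec tool(deg): [-0.01 -0.06  0.02]
wrist [[323.0, 270.0], [323.0, 111.0], [323.0, 182.0], [323.0, 274.0]]
side [[320.0, 248.0], [297.0, 219.0], [307.0, 225.0], [321.0, 245.0]]
```

View pics/v5.png

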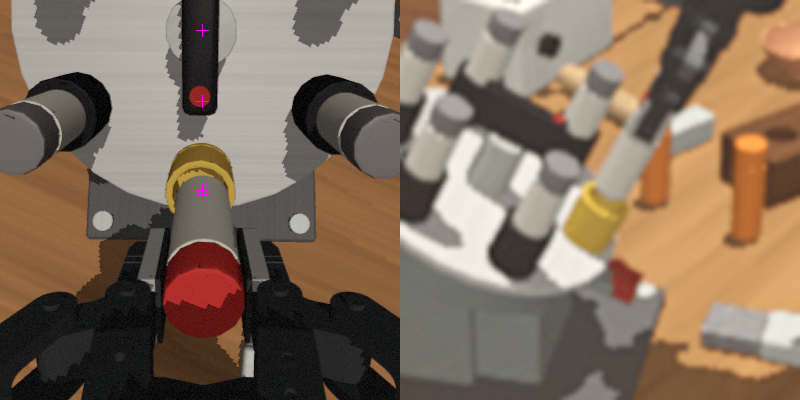

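The vial stands just above the yellow mouth. I overlay the model rims to check the lateral fit before inserting.

Run:
```python
from rig import *
from h import *
import cv2
s=state();A=axisR(PX[2]);cp=camera_params("wrist")
im=cv2.imread("pics/5wristraw.png")
t=np.linspace(0,2*np.pi,60);C=np.c_[np.cos(t),np.sin(t),0*t]
m=car(*PX[:3],0,*PX[3:])[5];Rt=R.from_quat(s["ee_rot"]);tip=s["position"]+.0563*Rt.as_matrix()[:,0]
x0,y0=250,190;k=5.5
def dr(o,r,col):
    uv=((proj(o+A.apply(C*r),cp)+.5-[x0,y0])*k).astype(np.int32);cv2.polylines(big,[uv],1,col,1)
big=cv2.resize(im[y0:y0+108,x0:x0+145],None,fx=k,fy=k,interpolation=cv2.INTER_CUBIC)
dr(m,.0185,(255,0,255));dr(m,.0145,(255,0,255));dr(tip+A.apply([0,0,.09]),.013,(255,255,0));dr(tip,.013,(255,255,0))
cv2.imwrite("pics/v6.png",big)
```

```text
(no output)
```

View pics/v6.png

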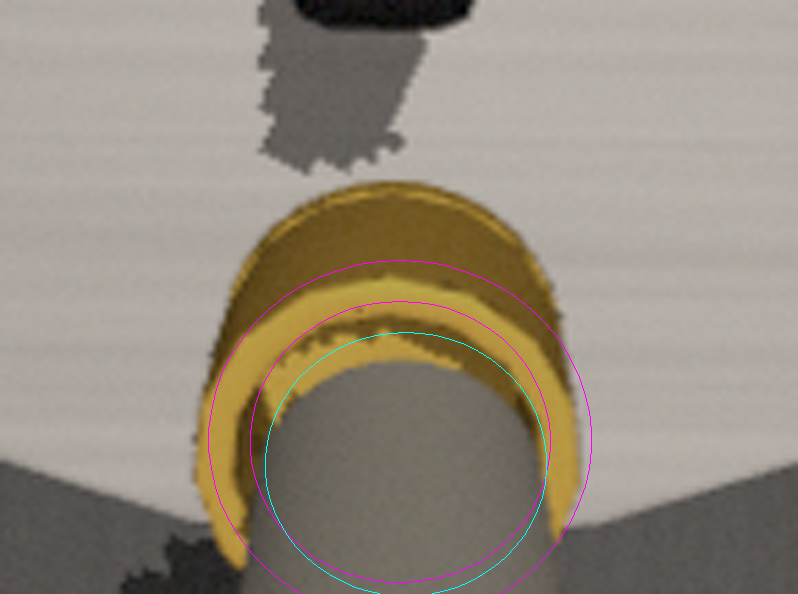

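Run:
```python
from rig import *
from h import *
import cv2
s=state();A=axisR(PX[2]);cp=camera_params("wrist");im=cv2.imread("pics/5wristraw.png")
t=np.linspace(0,2*np.pi,200);C=np.c_[np.cos(t),np.sin(t),0*t]
Rt=R.from_quat(s["ee_rot"]);tip=s["position"]+.0563*Rt.as_matrix()[:,0]
uv=proj(tip+A.apply(C*.013+[0,0,.09]),cp);print("model cap top",uv.min(0),uv.max(0))
hsv=cv2.cvtColor(im,cv2.COLOR_BGR2HSV);m=cv2.inRange(hsv,(0,120,30),(5,255,255))|cv2.inRange(hsv,(174,120,30),(180,255,255));m[:250]=0
ys,xs=np.nonzero(m);print("red",xs.min(),xs.max(),ys.min(),ys.max())
# sensitivities px per mm near cap and mouth in tool y,z,x
mo=car(*PX[:3],0,*PX[3:])[5]
for n,o in(("cap",tip+A.apply([0,0,.09])),("mouth",mo),("foot",tip)):
    b=proj(o,cp)[0];print(n,b.round(1),[(proj(o+.001*Rt.as_matrix()[:,i],cp)[0]-b).round(2).tolist() for i in range(3)])
```

```text
model cap top [280.62753463 343.3886161 ] [366.2170108  416.84738051]
red 201 638 322 417
cap [323.4 381.2] [[-0.0, -1.97], [0.0, -2.83], [3.29, 0.0]]
mouth [322.3 270.4] [[0.0, -0.66], [-0.0, -1.77], [1.88, 0.0]]
foot [323.3 274.3] [[-0.0, -0.71], [0.0, -1.84], [1.97, 0.0]]
```

Cap position matches the model to within 1 px. The real rim is about 1.2 mm towards tool −z and slightly towards −y, which agrees with the offset felt while gripping the bar. I apply the correction and insert slowly.

Call:
{"api": "apply_moves", "payload": {"steps": [0, -0.0008, -0.0006, 0, 0, 0, 255, 0, -0.0008, -0.0006, 0, 0, 0, 255, 0.004, 0, 0, 0, 0, 0, 255, 0.004, 0, 0, 0, 0, 0, 255, 0.004, 0, 0, 0, 0, 0, 255, 0.004, 0, 0, 0, 0, 0, 255, 0.003, 0, 0, 0, 0, 0, 255, 0, 0, 0, 0, 0, 0, 255]}}

```text
time: 18.02
position: [0.5133, 0.0526, 0.1834]
ee_rot: [0.508, 0.493, -0.251, 0.66]
wrist_force: [-0.1, -0.2, -1.0]
gripper_width: 0.0246
```

```bash
cat > st.py <<'E'
from rig import *
from h import *
s=state();print(s["time"],s["position"].round(4),s["gripper_width"].round(4),"F tool",R.from_quat(s["ee_rot"]).inv().apply(s["wrist_force"]).round(1),"M tool",R.from_quat(s["ee_rot"]).inv().apply(s["moment"]).round(2));rel(s,*target(0))
E
python3 st.py
```

```text
Traceback (most recent call last):
  File "st.py", line 3, in <module>
    s=state();print(s["time"],s["position"].round(4),s["gripper_width"].round(4),"F tool",R.from_quat(s["ee_rot"]).inv().apply(s["wrist_force"]).round(1),"M tool",R.from_quat(s["ee_rot"]).inv().apply(s["moment"]).round(2));rel(s,*target(0))
                                                     ^^^^^^^^^^^^^^^^^^^^^^^^
AttributeError: 'float' object has no attribute 'round'
```

Call:
{"api": "apply_moves", "payload": {"steps": [0.003, 0, 0, 0, 0, 0, 255, 0.003, 0, 0, 0, 0, 0, 255, 0.003, 0, 0, 0, 0, 0, 255, 0.003, 0, 0, 0, 0, 0, 255, 0, 0, 0, 0, 0, 0, 255]}}

```text
time: 18.43
position: [0.518, 0.0545, 0.1728]
ee_rot: [0.508, 0.493, -0.251, 0.661]
wrist_force: [-0.6, -1.0, 0.1]
gripper_width: 0.0244
```

```bash
sed -i 's/s\["gripper_width"\].round(4)/s["gripper_width"]/' st.py; python3 st.py
```

```text
18.4333 [0.518  0.0545 0.1728] 0.02441242895991921 F tool [-0.5 -0.8  0.6] M tool [-0.01 -0.01 -0.23]
shift tool(m): [0.0101 0.0008 0.0008]  rotvec tool(deg): [-0.2   0.   -0.04]
```

Call:
{"api": "apply_moves", "payload": {"steps": [0.002, 0, 0, 0, 0, 0, 255, 0.002, 0, 0, 0, 0, 0, 255, 0.002, 0, 0, 0, 0, 0, 255, 0, 0, 0, 0, 0, 0, 255]}}

```text
time: 18.77
position: [0.5205, 0.0555, 0.1678]
ee_rot: [0.508, 0.493, -0.251, 0.661]
wrist_force: [-0.7, -0.8, 2.2]
gripper_width: 0.0246
```

Call:
{"api": "apply_moves", "payload": {"steps": [0.002, 0, 0, 0, 0, 0, 255, 0, 0, 0, 0, 0, 0, 255]}}

```text
time: 18.93
position: [0.5216, 0.0556, 0.167]
ee_rot: [0.508, 0.492, -0.25, 0.661]
wrist_force: [-9.8, -4.3, 21.3]
gripper_width: 0.0248
```

```bash
python3 st.py
```

```text
18.9333 [0.5216 0.0556 0.167 ] 0.024795003334178334 F tool [-23.8  -0.6   0.1] M tool [-0.   -0.11 -0.47]
shift tool(m): [ 0.0032 -0.0001  0.0004]  rotvec tool(deg): [-0.17  0.09 -0.17]
```

Axial contact of 24 N with no lateral force, 3 mm before the modelled floor, consistent with the higher rim. I press slightly more, then release and back out.

Call:
{"api": "apply_moves", "payload": {"steps": [0.001, 0, 0, 0, 0, 0, 255, 0.001, 0, 0, 0, 0, 0, 255, 0, 0, 0, 0, 0, 0, 255]}}

```text
time: 19.18
position: [0.5227, 0.0558, 0.1661]
ee_rot: [0.508, 0.491, -0.25, 0.662]
wrist_force: [-20.4, -8.2, 44.7]
gripper_width: 0.0243
```

```bash
python3 st.py
```

```text
19.1833 [0.5227 0.0558 0.1661] 0.02431642927296677 F tool [-49.8  -0.8  -0.5] M tool [ 0.   -0.06 -0.48]
shift tool(m): [ 0.002  -0.0007  0.0001]  rotvec tool(deg): [-0.16  0.14 -0.26]
```

Call:
{"api": "apply_moves", "payload": {"steps": [-0.002, 0, 0, 0, 0, 0, 255, 0, 0, 0, 0, 0, 0, 150, 0, 0, 0, 0, 0, 0, 80, 0, 0, 0, 0, 0, 0, 20, 0, 0, 0, 0, 0, 0, 0, 0, 0, 0, 0, 0, 0, 0, 0, 0, 0, 0, 0, 0, 0, -0.01, 0, 0, 0, 0, 0, 0]}}

```text
time: 19.85
position: [0.5169, 0.0543, 0.1742]
ee_rot: [0.508, 0.493, -0.251, 0.66]
wrist_force: [-0.0, 0.9, -0.5]
gripper_width: 0.0855
```

Call:
{"api": "apply_moves", "payload": {"steps": [-0.015, 0, 0, 0, 0, 0, 0, -0.015, 0, 0, 0, 0, 0, 0, -0.015, 0, 0, 0, 0, 0, 0, -0.015, 0, 0, 0, 0, 0, 0, -0.015, 0, 0, 0, 0, 0, 0, -0.015, 0, 0, 0, 0, 0, 0, -0.01, 0, 0, 0, 0, 0, 0, 0, 0, 0, 0, 0, 0, 0]}}

```text
time: 20.52
position: [0.4782, 0.0367, 0.2679]
ee_rot: [0.508, 0.492, -0.251, 0.662]
wrist_force: [-0.1, -0.3, 0.0]
gripper_width: 0.0854
```

Run:
```python
from rig import *
from h import *
import cv2
s=state();print(s["time"],s["position"].round(4),s["wrist_force"].round(1))
A=axisR(PX[2]);up=A.apply([0,0,1]);P=car(*PX[:3],0,*PX[3:]);m=P[5]
cap=m+.058*up
out=[]
for c in("wrist","side"):
    cp=camera_params(c);im=get_image(c)[:,:,::-1].copy();cv2.imwrite(f"pics/7{c}raw.png",im)
    for q in(P[0],P[4],P[7],cap):
        x,y=proj(q,cp)[0]; cv2.drawMarker(im,(int(round(x)),int(round(y))),(255,0,255),0,10 if c=="wrist" else 3,1)
    if c=="side":
        cx,cy=[int(v) for v in proj(m,cp)[0]];im=im[cy-60:cy+60,cx-60:cx+60]
    else: im=im[80:480,120:520]
    out.append(cv2.resize(im,(400,400),interpolation=cv2.INTER_CUBIC))
cv2.imwrite("pics/v7.png",np.hstack(out))
```

```text
20.5167 [0.4782 0.0367 0.2679] [-0.1 -0.3  0. ]
```

View pics/v7.png

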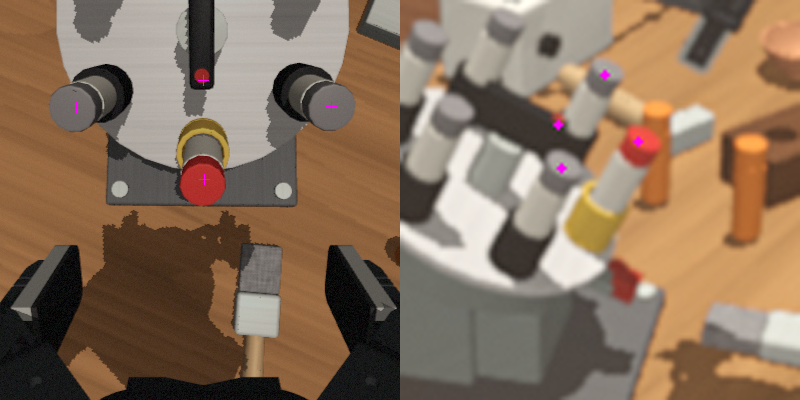

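The side view shows the red-capped vial seated along the pocket axis. About 60 mm stands out, against 58 mm expected. The wrist view shows the carousel markers still on home and the gripper clear. Handing in.

```bash
python3 -c "
from rig import *
print(finish_job())"
```

```text
the job is handed in; nothing more can be done
None
```

I turned the carousel clockwise by two clicks using its bar, until the empty pocket clicked home at the red pointer. I then took the red-capped vial from the rack and pressed it down into that pocket. The job was handed in at about 20.6 s; it returned no verdict.

**Carousel:** In the last wrist picture the bar's red dot and the neighbouring caps lay within a few pixels of the home-position markers. The red vial was still in the rack when the carousel clicked home.

**Vial:** Contact at the floor was solid, about 50 N along the pocket and almost nothing sideways. In the side view about 60 mm of the vial stood out, against 58 mm expected, good to about ±4 mm. The gripper was open and clear, with zero wrist force.

**What went wrong or disagreed:**
- **First grip on the bar:** it stopped at 25 mm opening with about 20 N of axial push, probably because the fingertips caught the hub. I backed off 8 mm and gripped again without trouble.
- **Pocket position:** my fitted model was about 1.2 mm off sideways and about 3 mm low at the pocket floor. I corrected the sideways part from the close-up picture and found the floor by feel.
- **Not re-checked:** I did not measure the blue and green vials or the bench tools again at the end. None of the moves should have touched them.

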